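Get the pod coffee machine brewing

TASK

A pod is already loaded in the blue coffee machine, but its drip tray, with the white cup standing on it, is sticking out and its lid is up. Using only fingertip pushes, first push the drip tray fully home so that the cup rides in under the spout, then push the lid down shut, and then press the green brew button all the way in and let it go. Do not touch the cup, lift or tip it, or press the button while the lid is up, and leave the other things on the table where they are.

Things in the scene. Friction and masses are not known exactly. Their poses are not given: they have to be found in the camera images.
- machine: Blue pod coffee machine, fixed, 160 mm wide, placed and turned anew each time. Origin: centre of its foot, on the table; own -x points out of its front, z up. From the side a C: foot 30 mm high, column behind (own x 15 to 110 mm), head over the tray (own x -85 to 110 mm, z 135 to 200 mm). A steel spout hangs under the head.
- tray (a joint): Drip tray slide in m: 0 = fully home, grows as the tray comes out of the front along the machine's own -x; starts 0.042 to 0.062, can reach 0.08. Slides with 1.5 N friction, stays where it is left and stops hard at 0.
- tray_lip (a point): Centre of the front face of the drip tray's steel front bar, 27 mm above the table; moves with the tray. The bar is 160 mm wide, z 4 to 50 mm, 22 mm thick; push it along the machine's own +x. When home this face is at own x = -132 mm, 47 mm ahead of the head's front. The black tray behind the bar has its top at z 28 mm.
- lid (a joint): Lid angle in rad: 0 = shut, lying flat on the head; grows as the front edge rises and swings back; starts 0.6 to 1.1, can reach 1.4. A stiff hinge (about 0.09 N m), stays where it is left and stops hard at 0.
- lid_hinge (a point): Middle of the lid's hinge axis at the rear of the machine's top, at the machine's own x = 95 mm, z = 205 mm; the axis runs along the machine's y.
- lid_edge (a point): Middle of the lid's free front edge, on its upper face; moves with the lid. The lid is a blue plate 105 mm from hinge to edge, 120 mm wide, 12 mm thick, a steel strip along the edge; its lower face passes through the hinge axis. Shut, its upper face is level at z 217 mm and the edge at the machine's own x = -10 mm.
- brew (a joint): Brew button travel in m: 0 = released, 0.006 = fully in. Spring return, about 5 N for fully in.
- brew_top (a point): Centre of the top of the green round brew button (28 mm across) in its black housing on the machine's top, in front of the lid, at the machine's own x = -50 mm; it is pressed straight down.
- spout (a point): Centre of the spout's lower end, at the machine's own x = -50 mm, z 117 mm.
- cup: White espresso cup, 64 mm across the rim, 55 mm high, standing free on the drip tray behind the front bar; origin at the centre of its underside (28 mm above the table), z up. It rides on the tray by friction.
- mug: Brown mug, 82 mm across, 95 mm high, upright; origin at the centre of its underside, z up. A bystander.
- jar: Amber jar with a yellow cap, 72 mm across, 110 mm high, upright; origin at the centre of its underside, z up. A bystander.
- bottle: Clear water bottle with a blue label, 64 mm across, 190 mm high, upright; origin at the centre of its underside, z up. A bystander.
- pod_a: Red coffee pod, 36 mm across, 26 mm high, upright; origin at the centre of its underside, z up. A bystander.
- pod_b: Brass-coloured coffee pod, 36 mm across, 26 mm high, upright; origin at the centre of its underside, z up. A bystander.
- spoon: Steel spoon, 140 mm long, lying along its own x axis. A bystander.

How it is judged:
By the outcome, as a careful person would: the job done as asked, in the order asked, and still so for the second after the job is handed in, with the robot touching nothing.
It also fails if it takes over 51 s, if anything falls off the work surface, if the arm or the gripper's body presses on something with over 40 N, if the wrist force passes 120 N, or if a joint passes its speed limit or range.

ROBOT

A 6-joint arm with a two-finger parallel gripper is mounted at the origin on the work surface. World frame = base frame: x ahead of the robot, y to its left, z up, the work surface at z = 0. Lengths are in m, angles in rad, forces in N, time in s.
With the tool pointing down it reaches from about 0.35 to 0.725 m from the base axis. Payload 4.3 kg.
Tool frame: the origin (TCP) lies midway between the tips of the shut fingers; the grasp point (between the pads) lies 19 mm behind it; z points along the fingers, y is the line along which they close (so a half turn about z gives the same grasp; the last joint's range is limited). The gripper opens to 85 mm and grips with 20 to 120 N. Pads are 22 mm wide; open, the fingers measure 114 mm over their backs; the gripper's body (76 mm by 85 mm) begins 54 mm behind the grasp point. The pads swing forward as they close: fully open they stand 13 mm farther back than shut.
Start: joints at [-1.338, 0.377, 0.081, 1.274, 0, 1.46], TCP at [0.193, -0.542, 0.231] pointing down, gripper open.
Joint ranges: [-2.72, 2.72], [-0.84, 1.66], [-1.02, 1.22], [-1.77, 2.12], [-1.37, 1.28], [-3.14, 3.14]. Speed limits (rad/s): [2.57, 2.57, 3.14, 3.14, 3.14, 3.14].

INTERFACE

Orientations are given as a unit quaternion [x, y, z, w].
In Python, from plant import telemetry, vision, job gives the robot as it stands.
- The arm moves only by the shell command python3 -m inch 'ROWS'. ROWS is JSON, a list of rows, each a list of 3 entries, a list of its own where there are three numbers: the shift along the tool's x, y, z each as a share of 25 mm, from -1 to 1, then the turn, a rotation vector about the tool's x, y, z each as a share of 0.15 rad, from -1 to 1, then the closure, from -1 (fully open) to 1 (shut). A call has 1 to 5 rows; each row shifts and turns the commanded pose from where the row before left it, along the tool's axes as they then stand; what a row does not reach is not made up. A row lasts 1/8 s, in which the tool goes at most 62.5 mm and 10.7 degrees, less where a joint would pass 70% of its speed; a pose out of reach is approached as far as the arm can. A call with a number of a shift or a turn outside -1 to 1 is refused whole. A call with a gripper value outside its range is refused whole. The fingers move at their own pace and stop on an object; the grip force is fixed at half the most. Time passes only in rows, so rows that do not move let the fingers close. It gives the time, the measured TCP pose, the force, the opening and the grip force at its end, in the units of the state.
- telemetry.read_state(): the state, without advancing time (a new reading comes with each control period).
- vision.grab_frame(name): name is "side" or "top"; returns a dict with "frame" (420x560x3 uint8, red, green, blue), "K" (3x3 intrinsics, pixels), "R" (3x3) and "t" (3): a world point X has camera coordinates R X + t. Camera axes: x right, y down, z forward; pixel columns grow to the right and rows downward; lengths in m; the calibration is good to about 2 mm. A picture is of the moment at which its call begins. There is no depth.
- job.job_done(): hands the job in; it is judged then, once.
The state is a dict: "t": time; "joints": joint angles; "qvel": joint speeds; "joint_efforts": joint torques, N m; "tool_pos": TCP position; "tool_rot": TCP orientation; "ft_force": force on the tool from outside, world axes, zero at the start; "moment": the same for the moment, N m; "opening": finger opening in m; "grasp_force": force on a finger pad.
Only numpy, scipy, OpenCV 4.12 (cv2) and the standard library are available. Lean on these libraries where they do the work, as an engineer would, in place of code of your own. Each camera call takes 0.05 s, during which the arm holds its last target. There are 200 camera calls.

## Working session

There is one attempt and no reset: what is moved stays moved. The work goes in short steps, Python scripts to look and compute and a shell command to move; the robot and the scene stay as the last step left them, time stands still between calls to the robot, and variables do not carry over. Pictures are saved under pics/ and viewed, at most 10 in all, crops included, and the job is handed in when it is done.

```bash
mkdir -p pics; python3 - <<'E'
from plant import telemetry, vision
import cv2,pickle
d={}
for n in("side","top"):
    f=vision.grab_frame(n);d[n]=f
    cv2.imwrite(f"pics/{n}0.png",f["frame"][:,:,::-1])
    print(n,f["K"],f["R"],f["t"])
pickle.dump(d,open("f0.pkl","wb"))
s=telemetry.read_state();print(s)
E
```

```text
side [[495.51776984   0.         281.24985611]
 [  0.         495.51776984 216.57855368]
 [  0.           0.           1.        ]] [[ 0.04711459 -0.99880901  0.01268003]
 [-0.69511095 -0.04189997 -0.7176804 ]
 [ 0.71735694  0.02499919 -0.69625718]] [0.01842972 0.49322591 1.0229357 ]
top [[429.10568067   0.         278.39356141]
 [  0.         429.10568067 206.4671629 ]
 [  0.           0.           1.        ]] [[ 0.00245635 -0.999766    0.02149204]
 [-0.98088204 -0.00659096 -0.19449158]
 [ 0.19458773 -0.02060342 -0.98066871]] [0.01073831 0.56422746 1.05719556]
{'t': 0.1, 'joints': array([-1.33830542e+00,  3.77988526e-01,  7.97553730e-02,  1.27438991e+00,
        2.37851374e-05,  1.46049408e+00]), 'qvel': array([ 0.00102895, -0.00202045,  0.00307458, -0.0012341 , -0.0009827 ,
       -0.00073164]), 'joint_efforts': array([ 5.66904619e-04, -4.64692891e+01,  2.70582962e+01,  1.19923748e-02,
       -1.78753266e-04,  1.16872272e-05]), 'tool_pos': array([ 0.19314414, -0.54096853,  0.23045355]), 'tool_rot': array([ 9.85347120e-01,  1.70558548e-01, -4.38965734e-05, -9.12390838e-04]), 'ft_force': array([-0.54675316,  0.92564408, -0.40270242]), 'moment': array([ 0.01419886, -0.02693667,  0.06258471]), 'grasp_force': 0.0, 'opening': 0.08530108488565702}
```

View pics/side0.png

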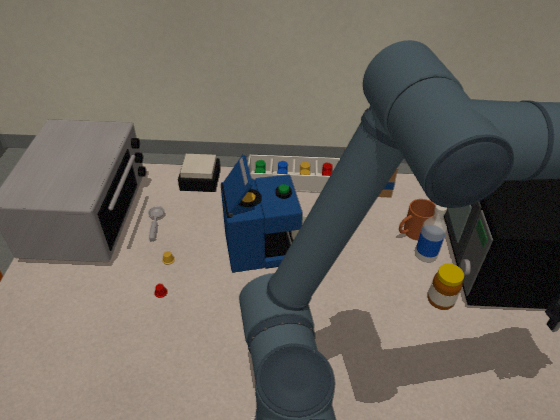

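View pics/top0.png

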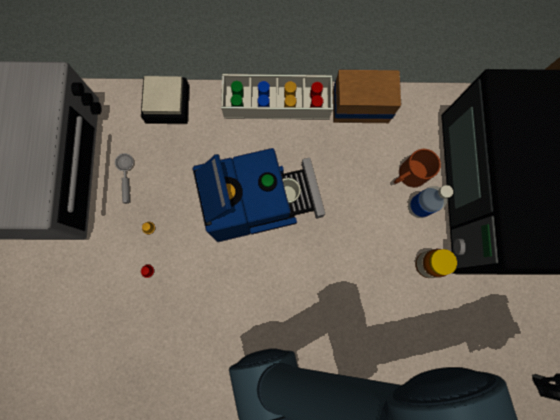

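The top view shows the machine's front facing right (world -y), with the bar at about (314,188), the button at (268,181) and the raised lid at (213,185). In the side view the arm hides the tray. I'll enlarge both.

```bash
python3 - <<'E'
import cv2,pickle,numpy as np
d=pickle.load(open("f0.pkl","rb"))
a=d["top"]["frame"][135:255,180:340,::-1]; b=d["side"]["frame"][145:285,205:315,::-1]
cv2.imwrite("pics/tc.png",cv2.resize(a,None,fx=5,fy=5,interpolation=cv2.INTER_CUBIC))
cv2.imwrite("pics/sc.png",cv2.resize(b,None,fx=4,fy=4,interpolation=cv2.INTER_CUBIC))
E
```

```text
(no output)
```

View pics/tc.png

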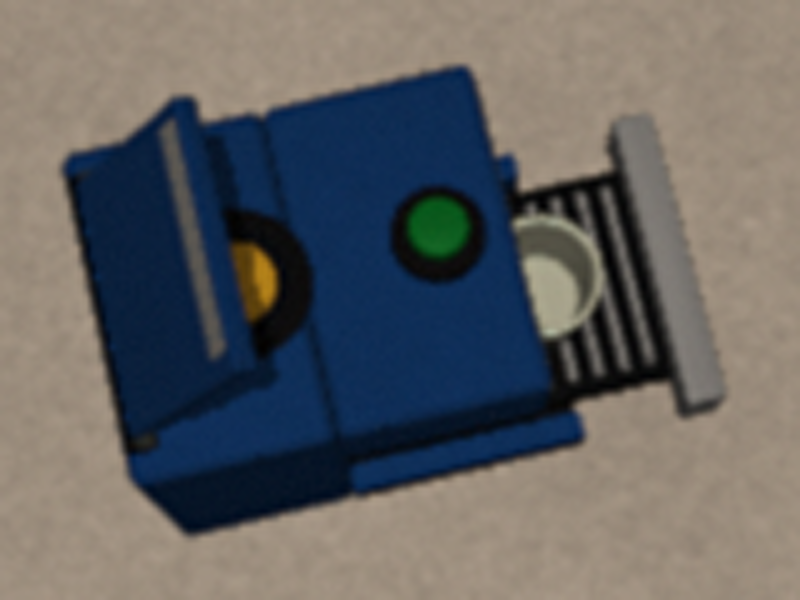

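View pics/sc.png

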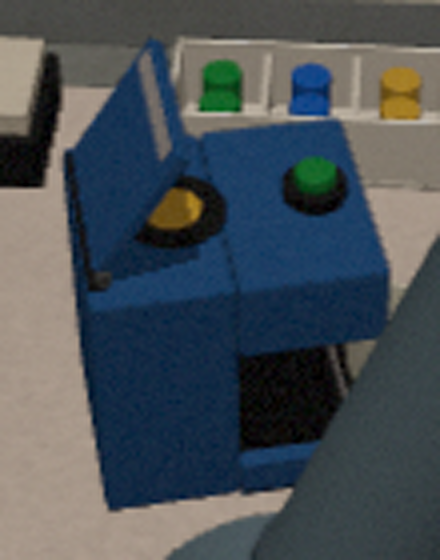

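The crops show the machine's yaw and corners clearly. In the top crop the head's front corners are at (470,70) and (550,388), the bar's front corners at (652,117) and (722,400), the button at (438,225) and the lid's edge from (185,98) to (252,370). In the side crop the button is at (316,170). I'll fit the pose from both views.

```bash
cat > fit.py <<'E'
import pickle,numpy as np
from scipy.optimize import least_squares
d=pickle.load(open("f0.pkl","rb"))
def proj(n,X):
    f=d[n];c=f["R"]@X+f["t"];p=f["K"]@c;return p[:2]/p[2]
def px(n,u,v): return np.array([180+u/5,135+v/5] if n=="top" else [205+u/4,145+v/4])
def tri(a,b):
    r=least_squares(lambda X:np.r_[proj("top",X)-px("top",*a),proj("side",X)-px("side",*b)],[.5,0,.1])
    return r.x,abs(r.fun).max()
obs=[("top",470,70,lambda p:(-.085,-.08,.2)),("top",550,388,lambda p:(-.085,.08,.2)),("top",66,160,lambda p:(.11,-.08,.2)),("top",135,470,lambda p:(.11,.08,.2)),
("side",340,122,lambda p:(-.085,-.08,.2)),("side",388,268,lambda p:(-.085,.08,.2)),("side",88,308,lambda p:(.11,.08,.2)),("side",110,508,lambda p:(.11,.08,0)),
("top",652,117,lambda p:(-.132-p[3],-.08,.05)),("top",722,400,lambda p:(-.132-p[3],.08,.05))]
def lid(p,y): L=.105;a=p[4];return (.095-L*np.cos(a)+.012*np.sin(a),y,.205+L*np.sin(a)+.012*np.cos(a))
obs+=[("top",180,97,lambda p:lid(p,-.06)),("top",240,380,lambda p:lid(p,.06)),("side",148,38,lambda p:lid(p,-.06)),("side",178,168,lambda p:lid(p,.06))]
W=lambda p,m:np.array([p[0]+np.cos(p[2])*m[0]-np.sin(p[2])*m[1],p[1]+np.sin(p[2])*m[0]+np.cos(p[2])*m[1],m[2]])
if __name__=="__main__":
    r=least_squares(lambda p:np.concatenate([proj(n,W(p,g(p)))-px(n,u,v) for n,u,v,g in obs]),[.5,.1,1.5,.05,.9],loss="soft_l1")
    p=r.x;print("pose",p.round(4))
    for n,u,v,g in obs: print(n,u,v,(proj(n,W(p,g(p)))-px(n,u,v)).round(1))
    print("button tri",tri((438,225),(316,170)))
    print("headcorner tri",tri((470,70),(340,122)),W(p,(-.085,-.08,.2)))
    for k,m in dict(lip=(-.132-p[3],0,.027),lip0=(-.132,0,.027),lid=lid(p,0),shut=(-.01,0,.217),brew=(-.05,0,.21),hinge=(.095,0,.205)).items(): print(k,W(p,m).round(4))
E
python3 fit.py
```

```text
pose [0.5761 0.0901 1.8105 0.0526 0.9694]
top 470 70 [ 0.2 -1.4]
top 550 388 [0.8 1.3]
top 66 160 [-2.2 -0.8]
top 135 470 [-1.7  5. ]
side 340 122 [ 0.8 -2.4]
side 388 268 [1.7 0.5]
side 88 308 [-0.1  0.2]
side 110 508 [-1.   1.7]
top 652 117 [-0.6 -0.4]
top 722 400 [0.7 0.5]
top 180 97 [-0.7  0.3]
top 240 380 [-0.3 -0.5]
side 148 38 [ 1.4 -0.8]
side 178 168 [ 0.8 -3.3]
button tri (array([0.5920851 , 0.04138123, 0.21743308]), np.float64(0.21027070288801042))
headcorner tri (array([0.67339604, 0.02742891, 0.19201502]), np.float64(0.3428050603749284)) [0.67396637 0.02650304 0.2       ]
lip [ 0.6199 -0.0892  0.027 ]
lip0 [ 0.6074 -0.0381  0.027 ]
lid [0.5653 0.1343 0.2984]
shut [0.5784 0.0804 0.217 ]
brew [0.5879 0.0415 0.21  ]
hinge [0.5535 0.1824 0.205 ]
```

```bash
cat > go.py <<'E'
import sys,numpy as np
from plant import telemetry
from scipy.spatial.transform import Rotation as Ro
P=np.array([.5775,.0895,0]);Y=1.8105
M=Ro.from_euler('z',Y)
def go(*targets):
    s=telemetry.read_state();T=Ro.from_quat(s["tool_rot"]);p=np.array(s["tool_pos"])
    Td=Ro.from_matrix(M.as_matrix()@np.array([[0,-1,0],[-1,0,0],[0,0,-1.]]))
    print("t",round(s["t"],2),"own",(1e3*M.inv().apply(p-P)).round(1),"F own",M.inv().apply(s["ft_force"]).round(1),"open",round(s["opening"],3),
      "turn units",((T.inv()*Td).as_rotvec()/.15).round(2))
    for t in targets:
        w=P+M.apply(t); print(t,"world",w.round(3),"units(cur axes)",(T.inv().apply(w-p)/.025).round(2),"(desired axes)",(Td.inv().apply(w-p)/.025).round(2)); p=w
if __name__=="__main__": go(*[np.array(eval(a)) for a in sys.argv[1:]])
E
python3 go.py '(-.25,0,.2)' '(-.23,0,.035)' 
python3 - <<'E'
from fit import *
for n,u,v,z in [("bottle",447,191,.19),("jar",442,263,.11),("mug",425,165,.095)]:
    f=d["top"];r=f["R"].T@np.linalg.solve(f["K"],[u,v,1]);c=-f["R"].T@f["t"];print(n,(c+r*(z-c[2])/r[2]).round(3))
E
```

```text
t 0.1 own [-521.2  523.   230.5] F own [ 1.   0.3 -0.4] open 0.085 turn units [-0.01 -0.    0.69]
[-0.25  0.    0.2 ] world [ 0.637 -0.153  0.2  ] units(cur axes) [21.93 -8.63  1.24] (desired axes) [ 20.92 -10.85   1.22]
[-0.23   0.     0.035] world [ 0.632 -0.134  0.035] units(cur axes) [ 0.08 -0.78  6.6 ] (desired axes) [ 0.  -0.8  6.6]
bottle [ 0.576 -0.373  0.19 ]
jar [ 0.417 -0.382  0.11 ]
mug [ 0.667 -0.362  0.095]
```

```bash
python3 -m inch '[[[1,-1,0],[0,0,0.69],1],[[1,-1,0],[0,0,0],1],[[1,-1,0],[0,0,0],1],[[1,-1,0],[0,0,0],1],[[1,-1,0],[0,0,0],1]]'; python3 go.py '(-.25,0,.2)'
```

```text
t: 0.72
tool_pos: [0.2822, -0.3874, 0.2309]
tool_rot: [0.993, 0.119, -0.0, -0.0]
ft_force: [1.1, -0.8, -0.3]
opening: 0.0005
grasp_force: 0.0
t 0.72 own [-393.2  400.1  230.9] F own [-1.  -0.9 -0.3] open 0.0 turn units [-0.01  0.   -0.  ]
[-0.25  0.    0.2 ] world [ 0.637 -0.153  0.2  ] units(cur axes) [16.   -5.74  1.24] (desired axes) [16.   -5.73  1.24]
```

```bash
python3 -m inch '[[[1,-1,0],[0,0,0],1],[[1,-1,0],[0,0,0],1],[[1,-1,0],[0,0,0],1],[[1,-1,0],[0,0,0],1],[[1,-1,0],[0,0,0],1]]'; python3 -m inch '[[[1,0,0],[0,0,0],1],[[1,0,0],[0,0,0],1],[[1,0,0],[0,0,0],1],[[1,0,0],[0,0,0],1],[[1,0,0],[0,0,0],1]]';python3 -m inch '[[[1,0,0],[0,0,0],1],[[1,0,0],[0,0,0],1],[[1,0,0],[0,0,0],1],[[1,0,0],[0,0,0],1],[[1,0,0],[0,0,0],1]]'; python3 go.py '(-.23,0,.2)' '(-.23,0,.035)'
```

```text
t: 1.35
tool_pos: [0.3739, -0.2364, 0.2309]
tool_rot: [0.993, 0.119, -0.0, -0.0]
ft_force: [-0.2, -0.7, -0.4]
opening: -0.0001
grasp_force: 0.0
t: 1.98
tool_pos: [0.4956, -0.2076, 0.2308]
tool_rot: [0.993, 0.119, -0.0, -0.0]
ft_force: [-0.1, 0.4, -0.7]
opening: -0.0001
grasp_force: 0.0
t: 2.6
tool_pos: [0.617, -0.1781, 0.2306]
tool_rot: [0.993, 0.119, -0.001, -0.0]
ft_force: [0.9, -1.0, -0.1]
opening: -0.0003
grasp_force: 0.0
t 2.6 own [-269.3   25.2  230.6] F own [-1.2 -0.6 -0.1] open -0.0 turn units [-0.    0.01 -0.  ]
[-0.23  0.    0.2 ] world [ 0.632 -0.134  0.2  ] units(cur axes) [ 1.01 -1.57  1.22] (desired axes) [ 1.01 -1.57  1.22]
[-0.23   0.     0.035] world [ 0.632 -0.134  0.035] units(cur axes) [0.01 0.   6.6 ] (desired axes) [0.  0.  6.6]
```

```bash
python3 -m inch '[[[1,-0.6,1],[0,0,0],1],[[0,-0.4,1],[0,0,0],1],[[0,0,1],[0,0,0],1],[[0,0,1],[0,0,0],1],[[0,0,1],[0,0,0],1]]'; python3 -m inch '[[[0,0,1],[0,0,0],1],[[0,0,1],[0,0,0],1],[[0,0,0.9],[0,0,0],1],[[0,0,0],[0,0,0],1]]'; python3 go.py '(-.147,0,.032)'; python3 - <<'E'
from plant import vision
import cv2,numpy as np
a=vision.grab_frame("top")["frame"][115:275,170:400,::-1];b=vision.grab_frame("side")["frame"][145:305,200:430,::-1]
cv2.imwrite("pics/p1.png",cv2.resize(np.vstack([a]),None,fx=3.4,fy=3.4,interpolation=cv2.INTER_CUBIC))
E
```

```text
t: 3.22
tool_pos: [0.6344, -0.148, 0.1049]
tool_rot: [0.993, 0.119, -0.001, -0.0]
ft_force: [0.6, -0.7, -0.1]
opening: 0.0003
grasp_force: 0.0
t: 3.72
tool_pos: [0.6325, -0.1474, 0.0312]
tool_rot: [0.993, 0.119, -0.003, -0.001]
ft_force: [0.1, 0.7, -0.5]
opening: -0.0004
grasp_force: 0.0
t 3.73 own [-243.2    2.9   31.2] F own [ 0.6 -0.3 -0.5] open -0.0 turn units [-0.02  0.03 -0.  ]
[-0.147  0.     0.032] world [ 0.612 -0.053  0.032] units(cur axes) [ 0.11 -3.85 -0.02] (desired axes) [ 0.11 -3.85 -0.03]
```

View pics/p1.png

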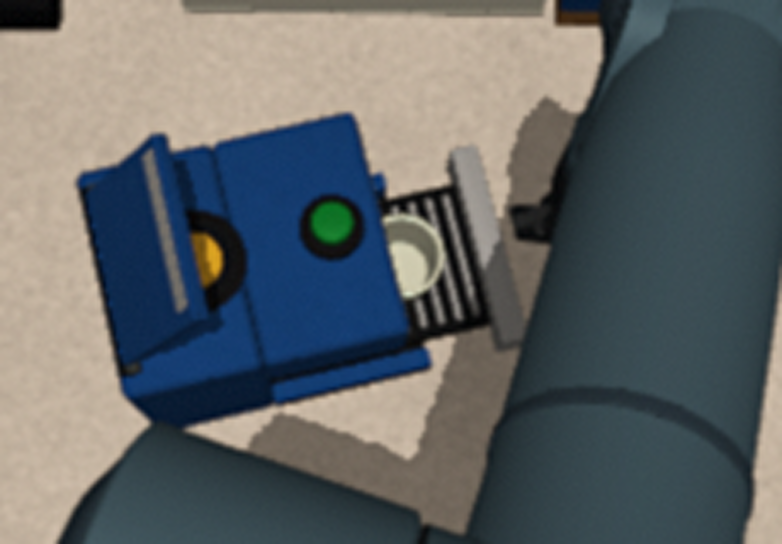

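The finger is centred in front of the bar and clear of it. I'll push slowly.

```bash
python3 -m inch '[[[0,-0.7,0],[0,0,0],1],[[0,-0.5,0],[0,0,0],1],[[0,-0.25,0],[0,0,0],1],[[0,-0.25,0],[0,0,0],1],[[0,-0.25,0],[0,0,0],1]]'; python3 go.py;  python3 -m inch '[[[0,-0.25,0],[0,0,0],1],[[0,-0.25,0],[0,0,0],1],[[0,-0.25,0],[0,0,0],1],[[0,-0.25,0],[0,0,0],1]]'; python3 go.py '(-.1465,0,.032)'
```

```text
t: 4.45
tool_pos: [0.6235, -0.1009, 0.034]
tool_rot: [0.993, 0.119, 0.0, 0.001]
ft_force: [0.3, -1.7, 0.8]
opening: -0.0001
grasp_force: 0.9
t 4.45 own [-195.9    0.5   34. ] F own [-1.7  0.1  0.8] open -0.0 turn units [ 0.01 -0.   -0.  ]
t: 4.95
tool_pos: [0.6174, -0.0763, 0.0339]
tool_rot: [0.993, 0.119, 0.0, 0.0]
ft_force: [-0.0, -0.9, 1.5]
opening: -0.0001
grasp_force: 0.9
t 4.95 own [-170.6    0.6   33.9] F own [-0.9  0.3  1.5] open -0.0 turn units [ 0. -0. -0.]
[-0.1465  0.      0.032 ] world [ 0.612 -0.053  0.032] units(cur axes) [ 0.02 -0.96  0.08] (desired axes) [ 0.02 -0.96  0.08]
```

```bash
python3 -m inch '[[[0,-0.25,0],[0,0,0],1],[[0,-0.25,0],[0,0,0],1],[[0,-0.2,0],[0,0,0],1],[[0,0,0],[0,0,0],1]]'; python3 go.py;  python3 -m inch '[[[0,-0.15,0],[0,0,0],1],[[0,-0.1,0],[0,0,0],1],[[0,0,0],[0,0,0],1]]'; python3 go.py
```

```text
t: 5.45
tool_pos: [0.613, -0.0587, 0.0336]
tool_rot: [0.993, 0.12, -0.0, -0.0]
ft_force: [0.4, 0.5, 0.2]
opening: -0.0002
grasp_force: 0.0
t 5.45 own [-152.4    0.7   33.6] F own [ 0.4 -0.5  0.2] open -0.0 turn units [-0.01  0.    0.  ]
t: 5.82
tool_pos: [0.6116, -0.0532, 0.0336]
tool_rot: [0.993, 0.119, -0.0, -0.0]
ft_force: [0.3, -0.5, 0.0]
opening: -0.0002
grasp_force: 0.2
t 5.83 own [-146.7    0.7   33.6] F own [-0.6 -0.2  0. ] open -0.0 turn units [-0.  0. -0.]
```

```bash
for i in 1; do python3 -m inch '[[[0,-0.12,0],[0,0,0],1],[[0,-0.1,0],[0,0,0],1],[[0,0,0],[0,0,0],1]]'; python3 go.py; done;
```

```text
t: 6.2
tool_pos: [0.611, -0.0509, 0.0338]
tool_rot: [0.993, 0.119, -0.0, 0.003]
ft_force: [1.8, -8.3, -2.6]
opening: -0.0
grasp_force: 4.2
t 6.2 own [-144.3    0.8   33.8] F own [-8.5  0.2 -2.6] open -0.0 turn units [ 0.04  0.   -0.01]
```

```bash
python3 -m inch '[[[0,-0.1,0],[0,0,0],1],[[0,0,0],[0,0,0],1]]'; python3 go.py; python3 -m inch '[[[0,0.5,0],[0,0,0],1],[[0,1,0],[0,0,0],1],[[0,1,-1],[0,0,0],1],[[0,0,-1],[0,0,0],1],[[0,0,-1],[0,0,0],1]]';  python3 -m inch '[[[0,0,-1],[0,0,0],1],[[0,0,-1],[0,0,0],1],[[0,0,-1],[0,0,0],1],[[0,0,-1],[0,0,0],1],[[0,0,-1],[0,0,0],1]]'; python3 go.py '(-.19,0,.36)' '(.14,0,.36)' '(.09,0,.27)'
```

```text
t: 6.45
tool_pos: [0.611, -0.0508, 0.0339]
tool_rot: [0.993, 0.118, 0.0, 0.005]
ft_force: [1.6, -14.7, -4.3]
opening: -0.0002
grasp_force: 7.0
t 6.45 own [-144.2    0.8   33.9] F own [-14.7   1.9  -4.3] open -0.0 turn units [ 0.07  0.01 -0.02]
t: 7.08
tool_pos: [0.6249, -0.1078, 0.1095]
tool_rot: [0.993, 0.119, 0.0, -0.0]
ft_force: [0.1, 0.1, 0.2]
opening: 0.0001
grasp_force: 0.0
t: 7.7
tool_pos: [0.6248, -0.1073, 0.2347]
tool_rot: [0.993, 0.119, 0.0, -0.0]
ft_force: [-0.6, 0.0, 0.3]
opening: 0.0002
grasp_force: 0.0
t 7.7 own [-202.4    0.7  234.7] F own [0.2 0.6 0.3] open 0.0 turn units [-0.   -0.   -0.01]
[-0.19  0.    0.36] world [ 0.623 -0.095  0.36 ] units(cur axes) [ 0.03 -0.5  -5.01] (desired axes) [ 0.03 -0.5  -5.01]
[0.14 0.   0.36] world [0.544 0.225 0.36 ] units(cur axes) [-1.00e-02 -1.32e+01  0.00e+00] (desired axes) [ -0.  -13.2   0. ]
[0.09 0.   0.27] world [0.556 0.177 0.27 ] units(cur axes) [0.  2.  3.6] (desired axes) [-0.   2.   3.6]
```

```bash
python3 -m inch '[[[0,0,-1],[0,0,0],1],[[0,0,-1],[0,0,0],1],[[0,0,-1],[0,0,0],1],[[0,0,-1],[0,0,0],1],[[0,0,-1],[0,0,0],1]]'; python3 -m inch '[[[0,-1,-0.4],[0,0,0],1],[[0,-1,-0.4],[0,0,0],1],[[0,-1,0],[0,0,0],1],[[0,-1,0],[0,0,0],1],[[0,-1,0],[0,0,0],1]]'; python3 go.py '(.13,0,.375)'; python3 - <<'E'
from plant import vision
import cv2,numpy as np
a=vision.grab_frame("top")["frame"][:,:,::-1];b=vision.grab_frame("side")["frame"][:,:,::-1]
cv2.imwrite("pics/p2.png",cv2.resize(np.hstack([a[60:360,120:420],b[60:360,120:420]]),(800,400)))
E
```

```text
t: 8.32
tool_pos: [0.6247, -0.1072, 0.3597]
tool_rot: [0.993, 0.119, 0.0, -0.0]
ft_force: [0.2, 0.4, 0.4]
opening: -0.0001
grasp_force: 0.0
t: 8.95
tool_pos: [0.5939, 0.0175, 0.3785]
tool_rot: [0.993, 0.12, -0.001, -0.0]
ft_force: [-0.5, 0.3, -0.6]
opening: -0.0004
grasp_force: 0.0
t 8.95 own [-73.9   1.1 378.5] F own [ 0.5  0.4 -0.6] open -0.0 turn units [-0.01  0.01  0.01]
[0.13  0.    0.375] world [0.547 0.216 0.375] units(cur axes) [ 0.06 -8.15  0.15] (desired axes) [ 0.05 -8.15  0.14]
```

View pics/p2.png

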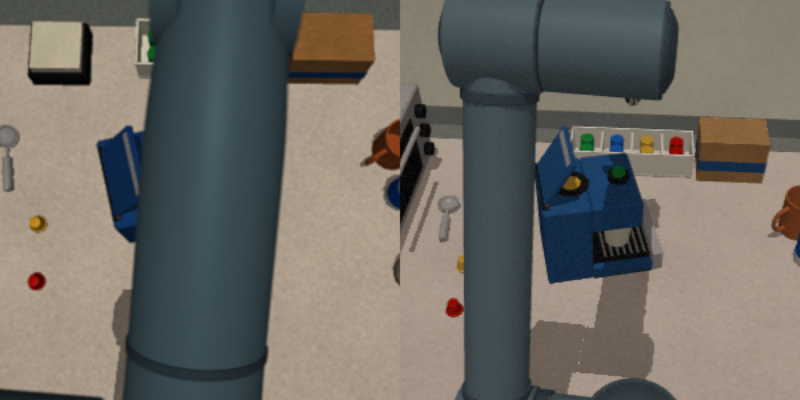

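The side view shows the tray home with the cup upright under the head. The lid is still up, and the gripper at (633,100) is well above it. Next I go behind the lid.

```bash
python3 -m inch '[[[0,-1,0],[0,0,0],1],[[0,-1,0],[0,0,0],1],[[0,-1,0],[0,0,0],1],[[0,-1,0],[0,0,0],1],[[0,-1,0],[0,0,0],1]]'; python3 -m inch '[[[0,-1,0],[0,0,0],1],[[0,-1,0],[0,0,0],1],[[0,-1,0],[0,0,0],1],[[0,0,0],[0,0,0],1]]'; python3 go.py '(.13,0,.275)'
```

```text
t: 9.68
tool_pos: [0.5647, 0.1375, 0.3785]
tool_rot: [0.993, 0.12, -0.0, 0.0]
ft_force: [0.1, -0.0, -0.3]
opening: -0.0002
grasp_force: 0.0
t: 10.18
tool_pos: [0.5484, 0.2056, 0.3786]
tool_rot: [0.992, 0.124, -0.0, -0.002]
ft_force: [-0.4, 0.8, -0.3]
opening: 0.0
grasp_force: 0.0
t 10.18 own [119.7   0.7 378.6] F own [ 0.8  0.2 -0.3] open 0.0 turn units [-0.03  0.    0.07]
[0.13  0.    0.275] world [0.547 0.216 0.275] units(cur axes) [ 0.04 -0.4   4.15] (desired axes) [ 0.03 -0.41  4.14]
```

```bash
python3 -m inch '[[[0,-0.4,1],[0,0,0],1],[[0,0,1],[0,0,0],1],[[0,0,1],[0,0,0],1],[[0,0,0.85],[0,0,0],1],[[0,0,0],[0,0,0],1]]'; python3 go.py; python3 -m inch '[[[0,0.8,0],[0,0,0],1],[[0,0.8,0],[0,0,0],1],[[0,0,0],[0,0,0],1]]'; python3 go.py '(.076,0,.279)'
```

```text
t: 10.8
tool_pos: [0.5464, 0.2092, 0.2808]
tool_rot: [0.992, 0.126, -0.003, -0.003]
ft_force: [0.4, 0.0, -0.1]
opening: 0.0001
grasp_force: 0.0
t 10.8 own [123.7   1.8 280.8] F own [-0.1 -0.4 -0.1] open 0.0 turn units [-0.05  0.03  0.09]
t: 11.18
tool_pos: [0.5586, 0.1695, 0.2831]
tool_rot: [0.992, 0.125, 0.0, -0.004]
ft_force: [0.6, 0.7, -0.1]
opening: -0.0
grasp_force: 0.0
t 11.18 own [ 82.2  -0.7 283.1] F own [ 0.6 -0.8 -0.1] open -0.0 turn units [-0.05 -0.01  0.08]
[0.076 0.    0.279] world [0.559 0.163 0.279] units(cur axes) [-0.03  0.25  0.16] (desired axes) [-0.03  0.25  0.16]
```

```bash
python3 -m inch '[[[0,0.25,0.16],[0,0,0],1],[[0,0.34,0.21],[0,0,0],1],[[0,0.34,0.21],[0,0,0],1],[[0,0.28,0.29],[0,0,0],1],[[0,0.28,0.29],[0,0,0],1]]'; python3 go.py '(.045,0,.254)'; python3 -m inch '[[[0,0.2,0.35],[0,0,0],1],[[0,0.2,0.35],[0,0,0],1],[[0,0.1,0.35],[0,0,0],1],[[0,0,0],[0,0,0],1]]'; python3 go.py '(.03,0,.217)'
```

```text
t: 11.8
tool_pos: [0.567, 0.1354, 0.2525]
tool_rot: [0.992, 0.127, -0.0, -0.004]
ft_force: [-0.7, -0.9, 0.8]
opening: 0.0003
grasp_force: 0.6
t 11.8 own [ 47.1  -0.7 252.5] F own [-0.7  0.9  0.8] open 0.0 turn units [-0.05  0.    0.1 ]
[0.045 0.    0.254] world [0.567 0.133 0.254] units(cur axes) [-0.03  0.08 -0.06] (desired axes) [-0.03  0.08 -0.06]
t: 12.3
tool_pos: [0.5692, 0.1239, 0.2254]
tool_rot: [0.992, 0.127, -0.002, -0.004]
ft_force: [-1.3, -0.5, 0.1]
opening: 0.0002
grasp_force: 0.0
t 12.3 own [ 3.540e+01 -1.000e-01  2.254e+02] F own [-0.2  1.4  0.1] open 0.0 turn units [-0.06  0.02  0.1 ]
[0.03  0.    0.217] world [0.57  0.119 0.217] units(cur axes) [-0.01  0.22  0.33] (desired axes) [-0.    0.22  0.34]
```

```bash
python3 -m inch '[[[0,0.1,0.2],[0,0,0],1],[[0,0.1,0.15],[0,0,0],1],[[0,0,0],[0,0,0],1]]'; python3 go.py; python3 -m inch '[[[0,0,0.12],[0,0,0],1],[[0,0,0],[0,0,0],1]]'; python3 go.py
```

```text
t: 12.68
tool_pos: [0.571, 0.1191, 0.2175]
tool_rot: [0.992, 0.127, -0.001, -0.004]
ft_force: [0.4, -0.2, -0.4]
opening: 0.0
grasp_force: 0.0
t 12.68 own [ 30.3  -0.7 217.5] F own [-0.2 -0.4 -0.4] open 0.0 turn units [-0.05  0.    0.1 ]
t: 12.92
tool_pos: [0.5713, 0.1191, 0.2169]
tool_rot: [0.992, 0.127, 0.001, -0.003]
ft_force: [-4.6, -0.4, 9.7]
opening: -0.0002
grasp_force: 4.9
t 12.93 own [ 30.2  -1.  216.9] F own [0.7 4.6 9.7] open -0.0 turn units [-0.05 -0.01  0.1 ]
```

The lid meets its stop at z 0.217 with 9.7 N, as expected. I'll lift, move over the button and look.

```bash
python3 -m inch '[[[0,0,0.1],[0,0,0],1],[[0,0,-0.5],[0,0,0],1],[[0,0,-1],[0,0,0],1],[[0,0.8,0],[0,0,0],1],[[0,0.8,0],[0,0,0],1]]'; python3 -m inch '[[[0,0.8,0],[0,0,0],1],[[0,0.8,0],[0,0,0],1],[[0,0,0],[0,0,0],1]]'; python3 go.py '(-.05,-.001,.222)'; python3 - <<'E'
from plant import vision
import cv2,numpy as np
b=vision.grab_frame("side")["frame"][:,:,::-1]
cv2.imwrite("pics/p3.png",cv2.resize(b[110:290,200:400],(660,594),interpolation=cv2.INTER_CUBIC))
E
```

```text
t: 13.55
tool_pos: [0.5816, 0.0788, 0.2487]
tool_rot: [0.992, 0.127, -0.001, -0.004]
ft_force: [-0.5, -0.6, -0.5]
opening: -0.0001
grasp_force: 0.0
t: 13.92
tool_pos: [0.5917, 0.0396, 0.2486]
tool_rot: [0.992, 0.126, -0.001, -0.004]
ft_force: [-0.3, 1.5, 0.3]
opening: -0.0002
grasp_force: 0.0
t 13.93 own [-51.8  -1.9 248.6] F own [ 1.5 -0.1  0.3] open -0.0 turn units [-0.05  0.01  0.08]
[-0.05  -0.001  0.222] world [0.59  0.041 0.222] units(cur axes) [-0.03 -0.06  1.06] (desired axes) [-0.04 -0.07  1.06]
```

View pics/p3.png

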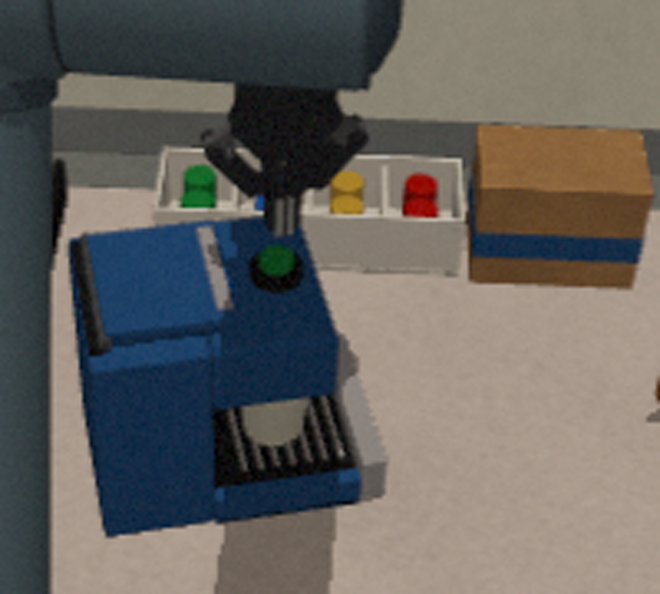

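The lid is shut and the tray is home, with the cup at (275,420) under the head. The fingers at (283,225) hang over the button at (277,262). I'll press now.

```bash
python3 -m inch '[[[0,0,0.8],[0,0,0],1],[[0,0,0.25],[0,0,0],1],[[0,0,0.15],[0,0,0],1],[[0,0,0],[0,0,0],1]]'; python3 go.py; python3 -m inch '[[[0,0,0.12],[0,0,0],1],[[0,0,0],[0,0,0],1]]'; python3 go.py
```

```text
t: 14.48
tool_pos: [0.591, 0.0423, 0.2197]
tool_rot: [0.992, 0.127, -0.001, -0.004]
ft_force: [-2.3, 0.5, 2.8]
opening: -0.0003
grasp_force: 1.3
t 14.47 own [-49.1  -1.9 219.7] F own [1.  2.1 2.8] open -0.0 turn units [-0.05  0.    0.1 ]
t: 14.72
tool_pos: [0.5917, 0.0421, 0.2168]
tool_rot: [0.992, 0.127, 0.0, -0.004]
ft_force: [-1.3, 1.5, 4.2]
opening: -0.0003
grasp_force: 2.2
t 14.72 own [-49.4  -2.5 216.8] F own [1.8 0.9 4.2] open -0.0 turn units [-0.05 -0.01  0.1 ]
```

```bash
python3 -m inch '[[[0,0,0.1],[0,0,0],1],[[0,0,0],[0,0,0],1]]'; python3 -m inch '[[[0,0,0.1],[0,0,0],1],[[0,0,0],[0,0,0],1]]'; python3 go.py
```

```text
t: 14.98
tool_pos: [0.5917, 0.0421, 0.2159]
tool_rot: [0.992, 0.127, 0.001, -0.004]
ft_force: [-5.2, 2.1, 12.5]
opening: -0.0001
grasp_force: 6.5
t: 15.22
tool_pos: [0.5918, 0.0421, 0.2157]
tool_rot: [0.992, 0.127, 0.002, -0.004]
ft_force: [-9.3, 2.0, 23.7]
opening: 0.0001
grasp_force: 11.8
t 15.22 own [-49.4  -2.6 215.7] F own [ 4.2  8.6 23.7] open 0.0 turn units [-0.04 -0.03  0.1 ]
```

```bash
python3 -m inch '[[[0,0,-0.6],[0,0,0],1],[[0,0,-1],[0,0,0],1],[[0,0,-1],[0,0,0],1],[[0,0,-1],[0,0,0],1],[[0,0,-1],[0,0,0],1]]'; python3 -m inch '[[[0,0,-1],[0,0,0],1],[[-1,0,-1],[0,0,0],1],[[-1,0,0],[0,0,0],1],[[-1,0,0],[0,0,0],1],[[0,0,0],[0,0,0],1]]'; python3 go.py; python3 - <<'E'
from plant import vision
import cv2,numpy as np
a=vision.grab_frame("top")["frame"][:,:,::-1];b=vision.grab_frame("side")["frame"][:,:,::-1]
cv2.imwrite("pics/p4.png",np.hstack([cv2.resize(a[60:360,120:480],(400,333)),cv2.resize(b[130:290,200:392],(400,333))]))
E
```

```text
t: 15.85
tool_pos: [0.5919, 0.0406, 0.3266]
tool_rot: [0.992, 0.127, -0.001, -0.004]
ft_force: [0.6, -0.7, -0.5]
opening: 0.0001
grasp_force: 0.0
t: 16.48
tool_pos: [0.5184, 0.0212, 0.3767]
tool_rot: [0.992, 0.127, -0.0, -0.004]
ft_force: [1.2, 0.2, 0.2]
opening: 0.0002
grasp_force: 0.0
t 16.48 own [-52.3  73.6 376.7] F own [-0.1 -1.2  0.2] open 0.0 turn units [-0.05 -0.    0.09]
```

View pics/p4.png

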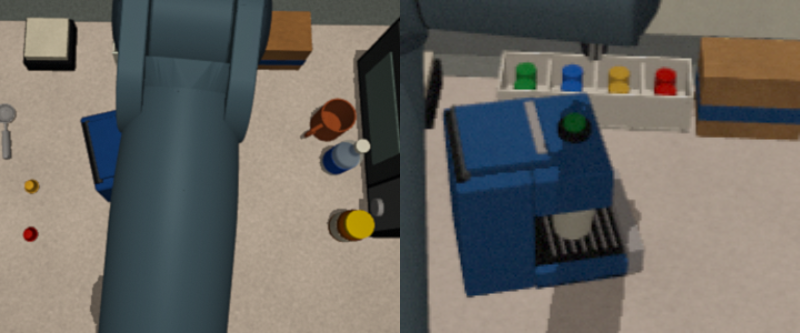

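The lid is shut, the button (572,122) is back out, the cup is upright under the spout, the bystanders are where they were, and the arm touches nothing. I'm handing in.

```bash
python3 -c "
from plant import job
print(job.job_done())"
```

```text
the job is handed in; nothing more can be done
None
```

I pushed the tray home until it stopped hard, then pushed the lid down shut, then pressed the brew button to its stop and released it. The last pictures show the cup upright under the spout and the other things in place, and the job was handed in at about 17 s.

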